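Find the softest shock mount and tip its tag

TASK

Three shock mounts of an instrument stand side by side on the bench, each with a black spring-loaded pad and a yellow marker tag. With the fingertips press each pad about 5 mm down and let it spring back, one after the other from left to right as the robot sees them, to find which is softest; then push the tag of the softest one down flat and draw clear, leaving the other two tags up. Nothing is to be gripped or lifted: leave the mounts where they stand and the other things undisturbed.

Things in the scene. Friction and masses are not known exactly. Their poses are not given: they have to be found in the camera images.
- mount_a: one of three mounts that look alike: loose blue plate 130 x 70 x 10 mm, 0.95 kg in all. Origin: centre of the underside; x runs along the 130 mm from pad end to tag end, z up. Pad axis at x = -32 mm, y = 0; tag hinge at x = +6 mm, 18 mm up, along y; the tag leans away from the pad, towards +x, and flat it covers x = +6 to +58 mm, 18 mm above the bench
- pad_a_top (a point): centre of the top of mount_a's pad, a black rubber disc 40 mm across, 48 mm above the bench at rest, on a metal cup 42 mm wide and 26 mm high
- pad_a (a joint): how far mount_a's pad is pressed down, m: 0 at rest (held up by its spring; sunk less than 0.1 mm), 0.012 at the stop. It springs back when let go. 5 mm down takes 2 to 14 N, each mount about twice as much as the next softer one; which is which cannot be seen
- tag_a (a joint): angle by which mount_a's tag has been pushed down, rad: 0 is 35 degrees above level, 0.611 is flat (stop). It starts between 0 and 0.1. A stiff hinge keeps it where it is left. 1 to 3 N straight down on its face, 20 to 30 mm from the hinge, moves it
- tag_a_tip (a point): middle of the free edge of mount_a's tag, a yellow plate 50 x 30 x 3 mm with a black stripe at the free edge; up, this edge is 43 to 48 mm above the bench, flat 18 mm
- mount_b: one of three mounts that look alike: loose blue plate 130 x 70 x 10 mm, 0.95 kg in all. Origin: centre of the underside; x runs along the 130 mm from pad end to tag end, z up. Pad axis at x = -32 mm, y = 0; tag hinge at x = +6 mm, 18 mm up, along y; the tag leans away from the pad, towards +x, and flat it covers x = +6 to +58 mm, 18 mm above the bench
- pad_b_top (a point): centre of the top of mount_b's pad, a black rubber disc 40 mm across, 48 mm above the bench at rest, on a metal cup 42 mm wide and 26 mm high
- pad_b (a joint): how far mount_b's pad is pressed down, m: 0 at rest (held up by its spring; sunk less than 0.1 mm), 0.012 at the stop. It springs back when let go. 5 mm down takes 2 to 14 N, each mount about twice as much as the next softer one; which is which cannot be seen
- tag_b (a joint): angle by which mount_b's tag has been pushed down, rad: 0 is 35 degrees above level, 0.611 is flat (stop). It starts between 0 and 0.1. A stiff hinge keeps it where it is left. 1 to 3 N straight down on its face, 20 to 30 mm from the hinge, moves it
- tag_b_tip (a point): middle of the free edge of mount_b's tag, a yellow plate 50 x 30 x 3 mm with a black stripe at the free edge; up, this edge is 43 to 48 mm above the bench, flat 18 mm
- mount_c: one of three mounts that look alike: loose blue plate 130 x 70 x 10 mm, 0.95 kg in all. Origin: centre of the underside; x runs along the 130 mm from pad end to tag end, z up. Pad axis at x = -32 mm, y = 0; tag hinge at x = +6 mm, 18 mm up, along y; the tag leans away from the pad, towards +x, and flat it covers x = +6 to +58 mm, 18 mm above the bench
- pad_c_top (a point): centre of the top of mount_c's pad, a black rubber disc 40 mm across, 48 mm above the bench at rest, on a metal cup 42 mm wide and 26 mm high
- pad_c (a joint): how far mount_c's pad is pressed down, m: 0 at rest (held up by its spring; sunk less than 0.1 mm), 0.012 at the stop. It springs back when let go. 5 mm down takes 2 to 14 N, each mount about twice as much as the next softer one; which is which cannot be seen
- tag_c (a joint): angle by which mount_c's tag has been pushed down, rad: 0 is 35 degrees above level, 0.611 is flat (stop). It starts between 0 and 0.1. A stiff hinge keeps it where it is left. 1 to 3 N straight down on its face, 20 to 30 mm from the hinge, moves it
- tag_c_tip (a point): middle of the free edge of mount_c's tag, a yellow plate 50 x 30 x 3 mm with a black stripe at the free edge; up, this edge is 43 to 48 mm above the bench, flat 18 mm
- relay_box: orange box-shaped relay 22 x 28 x 34 mm, standing between two of the mounts; loose, not to be disturbed. Origin: centre of its underside
- connector_block: light grey connector block 18 x 60 x 17 mm, lying between two of the mounts; loose, not to be disturbed. Origin: centre of its underside
- solder_spool: spool of solder with yellow end, 62 mm across, 45 mm high, standing behind the mounts; loose, not to be disturbed. Origin: centre of its underside
- fuse_tin: tin with red lid 52 x 82 x 27 mm, behind the mounts; loose, not to be disturbed. Origin: centre of its underside
- transformer: small black and yellow transformer 56 x 66 x 44 mm, behind the mounts; loose, not to be disturbed. Origin: centre of its underside
- multimeter: yellow hand multimeter 150 x 78 x 49 mm, to the right of the mounts; loose, not to be disturbed. Origin: centre of its underside

How it is judged (in metres and radians):
On the way, in this order (a step that is already met when the one before it is completed fails the run):
1. the pad of the left mount is pressed down (at least 3 mm) (((world y of mount_a between 0.225 and 9 m and value of joint pad_a above 0.003 m) or (world y of mount_b between 0.225 and 9 m and value of joint pad_b above 0.003 m) or (world y of mount_c between 0.225 and 9 m and value of joint pad_c above 0.003 m))), for 0.1 s.
2. the pad of the middle mount is pressed down (at least 3 mm) (((world y of mount_a between 0.025 and 0.225 m and value of joint pad_a above 0.003 m) or (world y of mount_b between 0.025 and 0.225 m and value of joint pad_b above 0.003 m) or (world y of mount_c between 0.025 and 0.225 m and value of joint pad_c above 0.003 m))), for 0.1 s.
3. the pad of the right mount is pressed down (at least 3 mm) (((world y of mount_a between -9 and 0.025 m and value of joint pad_a above 0.003 m) or (world y of mount_b between -9 and 0.025 m and value of joint pad_b above 0.003 m) or (world y of mount_c between -9 and 0.025 m and value of joint pad_c above 0.003 m))), for 0.1 s.
4. the tag of the softest mount is pushed down flat (its softer spring lets the pad itself sink a hair lower at rest: 0.03 mm, the others 0.01 mm) (((value of joint tag_a above 0.5 rad and value of joint pad_a above 1.85e-05 m) or (value of joint tag_b above 0.5 rad and value of joint pad_b above 1.85e-05 m) or (value of joint tag_c above 0.5 rad and value of joint pad_c above 1.85e-05 m))), for 0.2 s.
At the end, for the whole second after the job is handed in: The tag of the softest mount is pushed at least 0.5 rad down (flat is 0.611), the other two tags are less than 0.3 rad down, all pads are back up (within 2 mm), the mounts are at rest and, like the other loose things listed, within 25 mm of where they began (((value of joint tag_a above 0.5 rad and value of joint pad_a above 1.85e-05 m) or (value of joint tag_a below 0.3 rad and not (value of joint pad_a above 1.85e-05 m))) and ((value of joint tag_b above 0.5 rad and value of joint pad_b above 1.85e-05 m) or (value of joint tag_b below 0.3 rad and not (value of joint pad_b above 1.85e-05 m))) and ((value of joint tag_c above 0.5 rad and value of joint pad_c above 1.85e-05 m) or (value of joint tag_c below 0.3 rad and not (value of joint pad_c above 1.85e-05 m))) and value of joint each of pad_a, pad_b, pad_c below 0.002 m and distance of each of mount_a, mount_b, mount_c, relay_box, connector_block, solder_spool, fuse_tin, transformer, multimeter from where it was at the start of the episode below 0.025 m and linear speed of each of mount_a, mount_b, mount_c below 0.02 m/s); the robot touches nothing.
It fails at once if a mount is lifted (12 mm), tipped, or shifted by more than 25 mm (height (world z) of any of mount_a, mount_b, mount_c above 0.012 m or angle between any of mount_a, mount_b, mount_c's own z axis and vertical above 0.2 rad or distance of any of mount_a, mount_b, mount_c from where it was at the start of the episode above 0.025 m).
It fails at once if another thing on the bench is moved by more than 25 mm or lifted (distance of any of relay_box, connector_block, solder_spool, fuse_tin, transformer, multimeter from where it was at the start of the episode above 0.025 m).
It also fails if it takes over 45 s, if anything falls off the work surface, if the arm or the gripper's body presses on something with over 40 N, if the wrist force passes 120 N, or if a joint passes its speed limit or range.

ROBOT

A 6-joint arm with a two-finger parallel gripper is mounted at the origin on a cart in front of the work surface, level with it; the furniture and walls round the work are solid. World frame = base frame: x ahead of the robot, y to its left, z up, the work surface at z = 0. Lengths are in mm, angles in degrees, forces in N, time in s.
With the tool pointing down it reaches from about 300 to 850 mm from the base axis. Payload 4.2 kg.
Tool frame: the origin (TCP) lies midway between the tips of the shut fingers; the grasp point (between the pads) lies 19 mm behind it (env.grasp_offset is the distance from the TCP to the grasp point, in mm); z points along the fingers, y is the line along which they close (so a half turn about z gives the same grasp; the last joint's range is limited). The gripper opens to 91 mm and grips with 3 to 60 N. Pads are 32 mm wide; open, the fingers measure 118 mm over their backs; the gripper's body (76 mm by 178 mm) begins 60 mm behind the grasp point.
Start: joints at [69.041, 18.312, 89.639, -0, 72.044, -1.146], TCP at [194.899, 540.978, 213.976] pointing down, gripper open.
Joint ranges: [-177.97, 177.97], [-48.28, 115.42], [12.27, 149.76], [-77.06, 257.06], [2.81, 150.46], [-146.56, 146.56]. Speed limits (degrees/s): [147.25, 147.25, 180, 180, 180, 180].

INTERFACE

Orientations are given as [roll, pitch, yaw] about the fixed x, y, z axes, in that order (R = Rz(yaw) Ry(pitch) Rx(roll)).
In Python, from workcell import env, optics gives the robot as it stands. The module is installed in compiled form; this text tells all that it offers.
- The arm moves only by the tool send_rows, never from a script. Its argument "targets" is a list that holds one entry, the list of rows, each a list of 7 numbers: the turn, a rotation vector about the world's x, y, z scaled (see below), then the shift along the world's x, y, z scaled (see below), then the closure, from -1 (fully open) to 1 (shut). In form: [[[rx, ry, rz, x, y, z, gripper], ...]]. A call has 1 to 12 rows; each row shifts and turns the commanded pose from where the row before left it; what a row does not reach is not made up. The controller multiplies each number of a shift by 0.2 m and each number of a turn by pi/2 rad. A row lasts 1/10 s, in which the tool goes at most 50 mm and 8.59 degrees, less where a joint would pass 70% of its speed; a pose out of reach is approached as far as the arm can. A call with a number of a shift or a turn outside -1 to 1 is refused whole. A call with a gripper value outside its range is refused whole. The fingers move at their own pace and stop on an object; "grip_force" is the grip in N (left out, the last holds). Time passes only in rows, so rows that do not move let the fingers close. It gives the time, the measured TCP pose, the force, the opening and the grip force at its end, in the units of the state.
- env.state(): the state, without advancing time (a new reading comes with each control period).
- optics.grab_frame(name): name is "scene" or "top" or "wrist"; returns (picture, depth): 384x512x3 uint8, red, green, blue; 384x512 float32, mm along the optical axis (not along the pixel's ray), 0 where there is no reading.
- optics.camera_info(name): a dict with "camera_matrix" (3x3 intrinsics, pixels), "k1" (the pictures are not rectified: a ray, as slopes to the right and down, at radius r is drawn at 1 + k1 r^2 times it, then the intrinsics apply), "R" (3x3) and "t" (3): a world point X has camera coordinates R X + t; the wrist camera has in their place "mount" (4x4, takes a point from camera to tool coordinates, whose origin is the TCP and whose axes are the flange's). Camera axes: x right, y down, z forward; pixel columns grow to the right and rows downward; lengths in mm; the calibration is good to about 2 mm. A picture is of the moment at which its call begins: read the wrist's pose just before it. camera_info takes no time and is no camera call.
- env.job_done(): hands the job in; it is judged then, once.
Trained networks look in the newest picture that a camera, given by its name, has taken for a name from the list of things; names that differ only in an ending like _2 or _b are one class to them, and where a whole thing is asked for, a point or a joint stands for the part that bears it (a point fixed in the world has none). Each returns a list of dicts, best first, with "conf" (0 to 1); they miss things now and then, are a little off and sometimes report something else, mostly with a low value. They report only what shows in the picture. A call takes as long as a camera call.
- optics.silhouettes(camera, name): "mask" (384x512 bool, what is visible of it) and "at" ([column, row] in pixels, amid what is visible of it).
- optics.place_of(camera, name): "at" ([column, row] in pixels: a listed point, or the origin of a listed thing).
The state is a dict: "time_s": time; "qpos": joint angles; "qvel": joint speeds; "effort": joint torques, N m; "ee_pos": TCP position; "ee_rot": TCP orientation; "force": force on the tool from outside, world axes, zero at the start; "torque": the same for the moment, N m; "gripper_width": finger opening in mm; "gripper_force": force on a finger pad.
Only numpy, scipy, OpenCV 4.12 (cv2) and the standard library are available. Lean on these libraries where they do the work, as an engineer would, in place of code of your own. Each camera call takes 0.05 s, during which the arm holds its last target. There are 200 camera calls.

## Working session

There is one attempt and no reset: what is moved stays moved. The work goes in short steps, Python scripts to look and compute and a tool call to move; the robot and the scene stay as the last step left them, time stands still between calls to the robot, and variables do not carry over. Pictures are saved under pics/ and viewed, at most 10 in all, crops included, and the job is handed in when it is done.

Besides the shell and the picture viewer there is one more tool, called after "Emit:" as name(argument=value, ...) on one line, values as JSON. send_rows: Moves the arm, as the interface text tells. Its arguments: {"type":"object","properties":{"targets":{"type":"array"},"grip_force":{"type":"number"}},"required":["targets"]}

```bash
mkdir -p pics; cat > h.py <<'E'
import numpy as np, cv2
from workcell import env, optics
def world(cam, uv, depth=None, z=None, info=None):
    i=info or optics.camera_info(cam); K=np.array(i["camera_matrix"]); k1=i["k1"]
    uv=np.atleast_2d(np.array(uv,float))
    p=cv2.undistortPoints(uv[:,None],K,np.array([k1,0,0,0.]))[:,0]
    d=np.c_[p,np.ones(len(p))]; R=np.array(i["R"]);t=np.array(i["t"])
    o=-R.T@t; w=d@R
    if depth is not None: return o+w*np.asarray(depth).reshape(-1,1)
    return o+w*((z-o[2])/w[:,2])[:,None]
E
cat > a.py <<'E'
from h import *
import sys
print(env.state())
ims=[]
for c in("top","scene"):
    im,d=optics.grab_frame(c); np.save(f"{c}.npy",d); cv2.imwrite(f"pics/{c}0.png",im[:,:,::-1])
    for n,z in(("pad_a_top",48),("tag_a_tip",45),("mount_a",0)):
        for r in optics.place_of(c,n): print(c,n,r["conf"],np.round(r["at"]),np.round(world(c,r["at"],z=z)[0]))
    if c=="top":
        for n in("relay_box","connector_block","solder_spool","fuse_tin","transformer","multimeter"):
            for r in optics.place_of(c,n)[:2]: print(c,n,r["conf"],np.round(r["at"]),np.round(world(c,r["at"],z=0)[0]))
E
python3 a.py
```

```text
{'time_s': 0.0, 'qpos': array([ 6.90410108e+01,  1.83527130e+01,  8.97060043e+01, -2.82853274e-04,
        7.20435194e+01, -1.14919371e+00]), 'qvel': array([-0.01264894,  0.01486852, -0.0802847 ,  0.0767172 , -0.01192755,
       -0.09845928]), 'effort': array([-3.78450732e-04, -4.12457836e+01, -2.31974655e+01,  7.26756337e-02,
        4.57065669e-02, -1.41254291e-04]), 'ee_pos': array([194.71970656, 540.49492125, 213.11225671]), 'ee_rot': array([-1.79897779e+02, -1.78157827e-03,  1.60190290e+02]), 'force': array([ 0.09245606, -0.60182997, -0.39920765]), 'torque': array([ 0.05348046, -0.02806963,  0.01291216]), 'gripper_force': 0.0, 'gripper_width': 91.352314991382}
top pad_a_top 0.64 [160. 226.] [503. 305.  48.]
top pad_a_top 0.57 [182. 163.] [682. 248.  48.]
top pad_a_top 0.46 [155. 233.] [483. 321.  48.]
top tag_a_tip 0.61 [155. 203.] [568. 325.  45.]
top mount_a 0.94 [293. 216.] [537. -69.   0.]
top mount_a 0.71 [158. 223.] [514. 324.   0.]
top mount_a 0.58 [221. 234.] [483. 139.   0.]
top mount_a 0.54 [156. 235.] [479. 330.   0.]
top relay_box 0.64 [195. 199.] [586. 217.   0.]
top connector_block 0.67 [262. 223.] [516.  20.   0.]
top connector_block 0.37 [299. 227.] [503. -86.   0.]
top solder_spool 0.25 [290. 213.] [543. -62.   0.]
top fuse_tin 0.65 [222. 166.] [687. 140.   0.]
top transformer 0.87 [265. 155.] [718.  10.   0.]
top multimeter 0.91 [359. 249.] [ 439. -258.    0.]
scene pad_a_top 0.44 [145. 177.] [490. 329.  48.]
scene tag_a_tip 0.72 [166. 163.] [566. 315.  45.]
scene tag_a_tip 0.54 [238. 163.] [666. 124.  45.]
scene mount_a 0.94 [201. 210.] [494. 149.   0.]
scene mount_a 0.83 [158. 181.] [525. 322.   0.]
scene mount_a 0.57 [277. 225.] [546. -62.   0.]
```

```bash
python3 -c "
import cv2
a=cv2.imread('pics/top0.png')[120:290,100:430]; cv2.imwrite('pics/top1.png',cv2.resize(a,None,fx=2.4,fy=2.4,interpolation=2))"
```

```text
(no output)
```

View pics/top1.png

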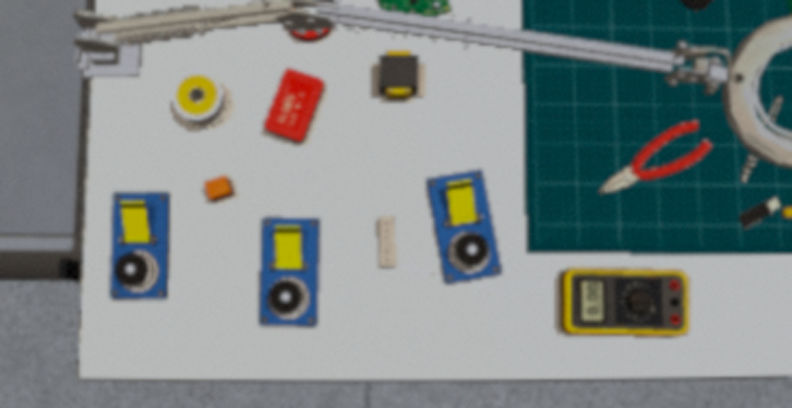

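View pics/scene0.png

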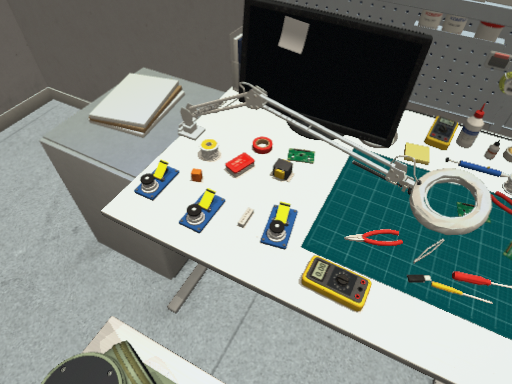

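The top view shows three blue mounts with pads at about (155,232), (220,244) and (296,224), and the tags pointing away from the robot. The orange relay is between left and middle, and the grey block between middle and right. Next I refine the plates by colour.

```bash
cat > b.py <<'E'
from h import *
im=cv2.imread("pics/top0.png"); hsv=cv2.cvtColor(im,cv2.COLOR_BGR2HSV); d=np.load("top.npy")
for (u,v) in((155,232),(220,244),(296,224)):
    m=np.zeros(d.shape,np.uint8); m[v-40:v+25,u-25:u+25]=1
    b=((hsv[...,0]>98)&(hsv[...,0]<125)&(hsv[...,1]>110)&(m>0))
    vs,us=np.nonzero(b); P=world("top",np.c_[us,vs],z=10)[:,:2].astype(np.float32)
    r=cv2.minAreaRect(P); bx=cv2.boxPoints(r)
    e=bx[1]-bx[0] if np.linalg.norm(bx[1]-bx[0])>np.linalg.norm(bx[2]-bx[1]) else bx[2]-bx[1]
    e=e/np.linalg.norm(e); e=e*np.sign(e[0]); c=np.array(r[0])
    k=((im.max(2)<70)&(m>0)); vs,us=np.nonzero(k); 
    print("rect",np.round(c),np.round(r[1]),"yaw",np.degrees(np.arctan2(e[1],e[0])).round(1),"pad",np.round(c-32*e),"tag25",np.round(c+(6+22)*e))
    W=world("top",np.c_[us,vs],depth=d[vs,us]); s=(W[:,2]>40)&(W[:,2]<58); print("dark pad median",np.median(W[s],0).round(),s.sum())
E
python3 b.py
```

```text
rect [518. 322.] [124.  65.] yaw 1.8 pad [486. 321.] tag25 [546. 323.]
dark pad median [486. 322.  47.] 116
rect [488. 141.] [124.  63.] yaw 0.4 pad [456. 141.] tag25 [516. 141.]
dark pad median [455. 143.  48.] 112
rect [540. -68.] [125.  65.] yaw 9.9 pad [509. -74.] tag25 [568. -63.]
dark pad median [508. -73.  48.] 113
```

Emit:
send_rows(targets=[[[0, 0, 0, 0.18, -0.135, -0.06, 1], [0, 0, 0, 0.18, -0.135, -0.06, 1], [0, 0, 0, 0.18, -0.135, -0.06, 1], [0, 0, 0, 0.18, -0.135, -0.06, 1], [0, 0, 0, 0.18, -0.135, -0.06, 1], [0, 0, 0, 0.18, -0.135, -0.06, 1], [0, 0, 0, 0.18, -0.135, -0.06, 1], [0, 0, 0, 0.18, -0.135, -0.06, 1], [0, 0, 0, 0, 0, 0, 1], [0, 0, 0, 0, 0, 0, 1]]])

```text
time_s: 1.7
ee_pos: [483.3, 324.2, 117.6]
ee_rot: [-180.0, -0.1, 160.0]
force: [-0.6, 0.0, -0.6]
gripper_width: 13.7
gripper_force: 0.0
```

Emit:
send_rows(targets=[[[0, 0, 0, 0.015, -0.01, -0.1, 1], [0, 0, 0, 0, 0, -0.1, 1], [0, 0, 0, 0, 0, -0.08, 1], [0, 0, 0, 0, 0, -0.03, 1], [0, 0, 0, 0, 0, 0, 1], [0, 0, 0, 0, 0, 0, 1]]])

```text
time_s: 2.3
ee_pos: [486.0, 323.9, 56.9]
ee_rot: [179.9, 0.1, 160.2]
force: [0.3, 0.6, 1.3]
gripper_width: 0.3
gripper_force: 0.0
```

```bash
python3 - <<'E'
from h import *
print(env.state()["ee_pos"],env.state()["force"],env.state()["gripper_width"])
im,d=optics.grab_frame("scene"); cv2.imwrite("pics/s1.png",cv2.resize(im[100:260,90:330,::-1],None,fx=3,fy=3,interpolation=2))
E
```

```text
[485.95905352 323.9106954   56.93239501] [0.30631555 0.57870392 1.26685973] 0.34551729129590986
```

View pics/s1.png

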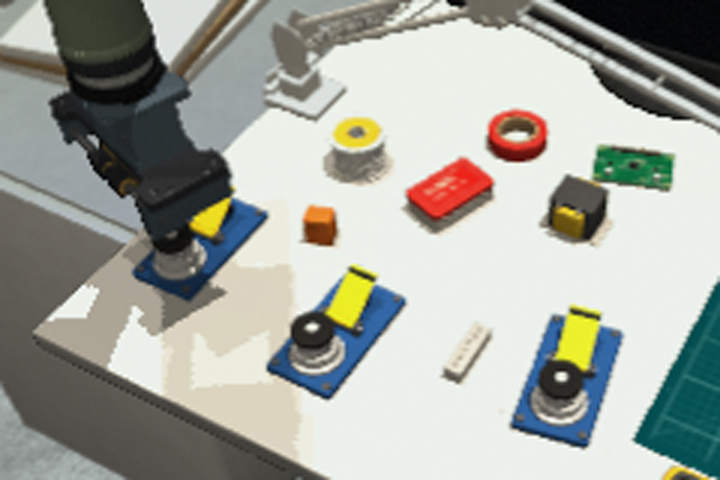

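The scene picture shows the shut fingers just above the left pad (crop 172,240), clear of its tag.

Emit:
send_rows(targets=[[[0, 0, 0, 0, 0, -0.03, 1], [0, 0, 0, 0, 0, -0.015, 1], [0, 0, 0, 0, 0, -0.015, 1], [0, 0, 0, 0, 0, -0.01, 1], [0, 0, 0, 0, 0, 0, 1], [0, 0, 0, 0, 0, 0, 1], [0, 0, 0, 0, 0, 0, 1]]])

```text
time_s: 3.05
ee_pos: [486.0, 323.1, 42.7]
ee_rot: [180.0, 0.0, 160.2]
force: [-1.9, -1.4, 6.4]
gripper_width: 0.5
gripper_force: 3.1
```

```bash
cat > f.py <<'E'
from h import *
# average force over readings; each camera call passes 0.05 s
L=[]
for _ in range(5):
    optics.grab_frame("top"); s=env.state(); L.append([s["ee_pos"][2],*s["force"]])
L=np.array(L); print(L.round(2), L.mean(0).round(2))
E
python3 f.py
```

```text
[[ 4.273e+01 -8.600e-01 -1.000e-02  6.380e+00]
 [ 4.273e+01 -1.440e+00 -1.160e+00  5.660e+00]
 [ 4.274e+01 -1.660e+00 -2.300e-01  5.760e+00]
 [ 4.272e+01 -1.900e+00 -5.100e-01  6.540e+00]
 [ 4.274e+01 -2.000e-01 -3.800e-01  5.370e+00]] [42.73 -1.21 -0.46  5.94]
```

Emit:
send_rows(targets=[[[0, 0, 0, 0, 0, 0.1, 1], [0, 0, 0, 0, 0, 0.2, 1], [0, 0, 0, -0.03, -0.18, 0, 1], [0, 0, 0, -0.03, -0.18, 0, 1], [0, 0, 0, -0.03, -0.18, 0, 1], [0, 0, 0, -0.03, -0.18, 0, 1], [0, 0, 0, -0.03, -0.18, 0, 1], [0, 0, 0, 0, 0, 0, 1], [0, 0, 0, 0, 0, -0.13, 1], [0, 0, 0, 0, 0, -0.12, 1], [0, 0, 0, 0, 0, 0, 1], [0, 0, 0, 0, 0, 0, 1]]])

```text
time_s: 4.5
ee_pos: [456.1, 143.4, 52.0]
ee_rot: [-180.0, -0.0, 160.2]
force: [0.8, -0.2, -0.3]
gripper_width: 0.1
gripper_force: 0.0
```

```bash
python3 f.py
```

```text
[[ 5.261e+01  2.900e-01 -1.900e-01 -2.000e-01]
 [ 5.292e+01 -2.700e-01  9.000e-02 -9.000e-02]
 [ 5.302e+01 -3.300e-01 -4.700e-01 -3.800e-01]
 [ 5.298e+01 -1.300e-01  6.600e-01  4.800e-01]
 [ 5.291e+01 -1.000e-02 -4.300e-01  1.000e-01]] [ 5.289e+01 -9.000e-02 -7.000e-02 -2.000e-02]
```

Zero offset is about 0, so the left mount reads 6 N. I press the middle one.

Emit:
send_rows(targets=[[[0, 0, 0, 0, 0, -0.015, 1], [0, 0, 0, 0, 0, -0.015, 1], [0, 0, 0, 0, 0, -0.015, 1], [0, 0, 0, 0, 0, -0.008, 1], [0, 0, 0, 0, 0, 0, 1], [0, 0, 0, 0, 0, 0, 1], [0, 0, 0, 0, 0, 0, 1]]])

```text
time_s: 5.45
ee_pos: [456.4, 143.2, 42.8]
ee_rot: [179.9, 0.1, 160.2]
force: [-2.5, -0.3, 13.1]
gripper_width: 0.5
gripper_force: 6.6
```

```bash
python3 f.py
```

```text
[[42.76 -3.05 -0.23 13.91]
 [42.75 -2.23 -0.23 12.56]
 [42.78 -2.16  0.38 12.79]
 [42.77 -2.81 -1.07 12.55]
 [42.79 -2.19 -0.46 12.53]] [42.77 -2.49 -0.32 12.87]
```

Emit:
send_rows(targets=[[[0, 0, 0, 0, 0, 0.1, 1], [0, 0, 0, 0, 0, 0.2, 1], [0, 0, 0, 0.052, -0.216, 0, 1], [0, 0, 0, 0.052, -0.216, 0, 1], [0, 0, 0, 0.052, -0.216, 0, 1], [0, 0, 0, 0.052, -0.216, 0, 1], [0, 0, 0, 0.052, -0.216, 0, 1], [0, 0, 0, 0, 0, 0, 1], [0, 0, 0, 0, 0, -0.13, 1], [0, 0, 0, 0, 0, -0.12, 1], [0, 0, 0, 0, 0, 0, 1], [0, 0, 0, 0, 0, 0, 1]]])

```text
time_s: 6.9
ee_pos: [507.7, -72.5, 51.3]
ee_rot: [180.0, -0.1, 160.2]
force: [0.4, 0.1, 1.2]
gripper_width: 0.1
gripper_force: 0.0
```

```bash
python3 f.py
```

```text
[[ 5.203e+01  2.700e-01  1.100e-01  3.000e-01]
 [ 5.241e+01  1.400e-01 -8.000e-02  4.700e-01]
 [ 5.254e+01  4.300e-01 -2.000e-02 -7.000e-02]
 [ 5.253e+01 -6.300e-01  9.000e-01 -6.000e-02]
 [ 5.241e+01 -1.800e-01  3.200e-01  2.300e-01]] [5.238e+01 1.000e-02 2.500e-01 1.700e-01]
```

Emit:
send_rows(targets=[[[0, 0, 0, 0, 0, -0.015, 1], [0, 0, 0, 0, 0, -0.015, 1], [0, 0, 0, 0, 0, -0.015, 1], [0, 0, 0, 0, 0, -0.003, 1], [0, 0, 0, 0, 0, 0, 1], [0, 0, 0, 0, 0, 0, 1], [0, 0, 0, 0, 0, 0, 1]]])

```text
time_s: 7.85
ee_pos: [508.3, -73.1, 42.0]
ee_rot: [180.0, 0.1, 160.2]
force: [0.8, 0.3, 3.2]
gripper_width: 0.4
gripper_force: 1.6
```

```bash
python3 f.py
```

```text
[[42.02  0.82  0.79  4.32]
 [41.98  1.75  1.43  3.54]
 [41.96  0.34  0.86  2.58]
 [41.97  1.59  0.07  2.03]
 [41.94  1.09  1.81  2.37]] [41.97  1.12  0.99  2.97]
```

The presses give about 6.0, 12.9 and 3.0 N for left, middle and right, so the right mount is softest. I go over its tag.

Emit:
send_rows(targets=[[[0, 0, 0, 0, 0, 0.1, 1], [0, 0, 0, 0, 0, 0.2, 1], [0, 0, 0, 0.165, 0.03, 0, 1], [0, 0, 0, 0.165, 0.03, 0, 1], [0, 0, 0, 0, 0, 0, 1], [0, 0, 0, 0, 0, -0.1, 1], [0, 0, 0, 0, 0, -0.1, 1], [0, 0, 0, 0, 0, 0, 1], [0, 0, 0, 0, 0, 0, 1]]])

```text
time_s: 9.0
ee_pos: [572.7, -61.1, 61.3]
ee_rot: [-180.0, -0.2, 160.2]
force: [0.6, 0.9, 1.0]
gripper_width: 0.3
gripper_force: 0.0
```

```bash
python3 - <<'E'
from h import *
print(env.state()["ee_pos"],env.state()["force"])
im,d=optics.grab_frame("scene"); cv2.imwrite("pics/s2.png",cv2.resize(im[130:280,170:370,::-1],None,fx=3.5,fy=3.5,interpolation=2))
E
```

```text
[572.66869507 -61.08920327  61.27202133] [0.57589187 0.90856632 1.04006376]
```

View pics/s2.png

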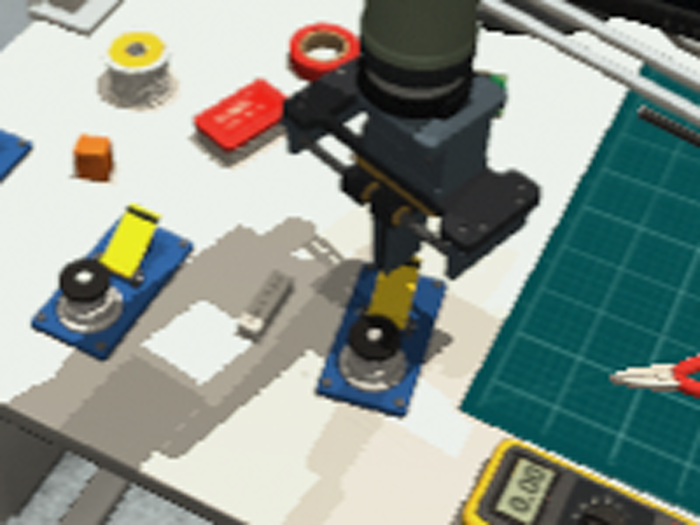

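The picture shows the fingertips above the right tag (crop 395,265), with the gripper body clear of the pad.

Emit:
send_rows(targets=[[[0, 0, 0, 0, 0, -0.05, 1], [0, 0, 0, 0, 0, -0.03, 1], [0, 0, 0, 0, 0, -0.03, 1], [0, 0, 0, 0, 0, -0.03, 1], [0, 0, 0, 0, 0, -0.03, 1], [0, 0, 0, 0, 0, -0.02, 1], [0, 0, 0, 0, 0, -0.01, 1], [0, 0, 0, 0, 0, 0, 1], [0, 0, 0, 0, 0, 0, 1]]])

```text
time_s: 9.95
ee_pos: [573.6, -61.0, 21.7]
ee_rot: [-180.0, -0.0, 160.2]
force: [-0.0, 0.1, 0.3]
gripper_width: 0.4
gripper_force: 0.0
```

Emit:
send_rows(targets=[[[0, 0, 0, 0, 0, -0.01, 1], [0, 0, 0, 0, 0, -0.005, 1], [0, 0, 0, 0, 0, -0.003, 1], [0, 0, 0, 0, 0, 0, 1], [0, 0, 0, 0, 0, 0, 1], [0, 0, 0, 0, 0, 0, 1]]])

```text
time_s: 10.55
ee_pos: [574.0, -61.0, 19.7]
ee_rot: [180.0, 0.0, 160.2]
force: [-2.6, 1.0, 9.7]
gripper_width: 0.5
gripper_force: 4.7
```

At the stop (9.7 N), so the tag is flat. I draw clear and look.

Emit:
send_rows(targets=[[[0, 0, 0, 0, 0, 0.05, 1], [0, 0, 0, 0, 0, 0.15, 1], [0, 0, 0, 0, 0, 0.2, 1], [0, 0, 0, 0, 0, 0.2, 1], [0, 0, 0, -0.2, -0.1, 0.1, 1], [0, 0, 0, -0.2, -0.1, 0.1, 1], [0, 0, 0, -0.2, -0.1, 0.1, 1], [0, 0, 0, -0.2, -0.1, 0, 1], [0, 0, 0, 0, 0, 0, 1], [0, 0, 0, 0, 0, 0, 1]]])

```text
time_s: 11.55
ee_pos: [413.6, -141.3, 198.8]
ee_rot: [180.0, 0.1, 160.1]
force: [-0.3, 0.5, -0.2]
gripper_width: 0.1
gripper_force: 0.0
```

```bash
python3 - <<'E'
from h import *
print(env.state()["ee_pos"],env.state()["force"])
im,d=optics.grab_frame("scene"); cv2.imwrite("pics/s3.png",cv2.resize(im[130:280,110:330,::-1],None,fx=3.5,fy=3.5,interpolation=2))
E
```

```text
[ 413.60315277 -141.32379352  198.81312695] [-0.32834958  0.50465041 -0.21527202]
```

View pics/s3.png

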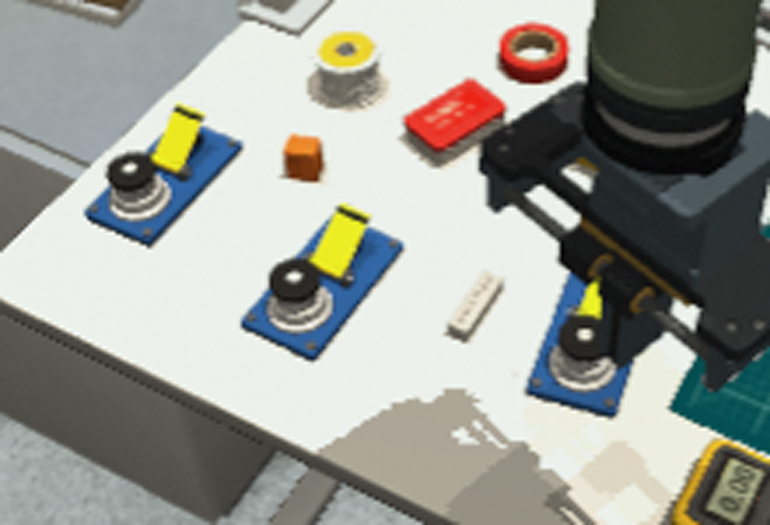

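Left and middle tags are up; the gripper hides the right tag (crop 595,300), so I check its height in the top depth image.

```bash
python3 - <<'E'
from h import *
im,d=optics.grab_frame("top"); cv2.imwrite("pics/t3.png",cv2.resize(im[120:290,100:430,::-1],None,fx=2.4,fy=2.4,interpolation=2))
i=optics.camera_info("top")
hsv=cv2.cvtColor(im,cv2.COLOR_RGB2HSV)
for n,(u,v) in dict(L=(155,213),M=(220,223),R=(292,204)).items():
    m=np.zeros(d.shape,bool); m[v-12:v+12,u-9:u+9]=1
    y=m&(abs(hsv[...,0].astype(int)-29)<6)&(hsv[...,1]>150)
    vs,us=np.nonzero(y); W=world("top",np.c_[us,vs],depth=d[vs,us])
    print(n,len(W),np.percentile(W[:,2],[5,50,95]).round(1) if len(W) else "")
E
```

```text
L 162 [20.  33.5 47.8]
M 167 [21.5 31.4 44.4]
R 158 [15.3 19.7 23.4]
```

View pics/t3.png

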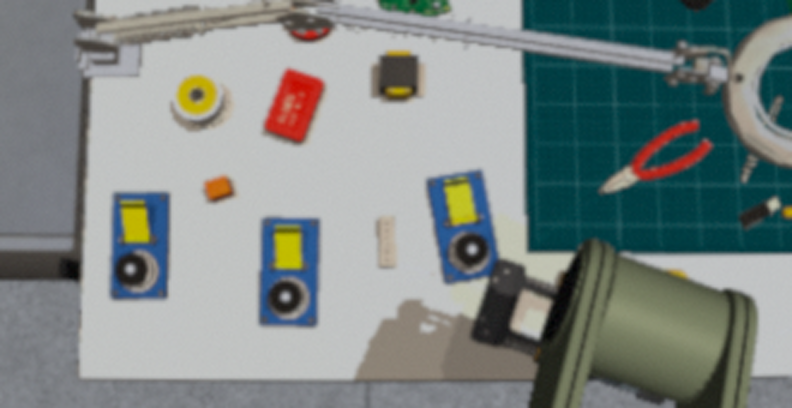

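The top view shows all mounts where they began. The right tag is flat at about 20 mm (crop 460,203) and the other two tags are up.

```bash
python3 -c "
from workcell import env
print(env.job_done())"
```

```text
the job is handed in; nothing more can be done
None
```

I pressed the pads left to right (about 6, 13 and 3 N at roughly 5–6 mm), so the right mount is softest; its tag is pushed flat, the other two are still up, and the job is handed in (no verdict was returned).

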